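Index the knob round to the pointer

ROBOT

A 6-joint arm with a two-finger parallel gripper is mounted at the origin on a cart in front of the work surface, level with it; the furniture and walls round the work are solid. World frame = base frame: x ahead of the robot, y to its left, z up, the work surface at z = 0. Lengths are in mm, angles in rad, forces in N, time in s.
With the tool pointing down it reaches from about 275 to 750 mm from the base axis. Payload 10.2 kg.
Tool frame: the origin (TCP) lies at the very end of the fingers, on their centre line; the grasp point (between the pads) lies ctrl.grip_depth behind it (ctrl.grip_depth is the distance from the TCP to the grasp point, in mm); z points along the fingers, y is the direction in which the jaws open and shut (so a half turn about z gives the same grasp; the last joint's range is limited). The gripper opens to 85 mm and grips with 20 to 120 N. Pads are 22 mm wide; open, the fingers measure 114 mm over their backs; the gripper's body (76 mm by 85 mm) begins 54 mm behind the grasp point. The pads swing forward as they close: fully open they stand 13 mm farther back than shut.
Start: joints at [-1.541, 0.313, 1.498, -0, 1.331, -0.223], TCP at [131.297, -508.323, 231.294] pointing down, gripper open.
Joint ranges: [-2.94, 2.94], [-0.97, 2.17], [0.19, 2.56], [-1.23, 4.37], [0.02, 3.11], [-2.88, 2.88]. Speed limits (rad/s): [2.39, 2.39, 3.01, 3.14, 3.14, 3.14].

INTERFACE

Orientations are given as a unit quaternion [w, x, y, z].
In Python, from rig import telemetry, eyes, ctrl, nets gives the robot as it stands. The module is installed in compiled form; this text tells all that it offers.
- The arm moves only by the tool drive_tool, never from a script. Its argument "series" is text: rows parted by semicolons, each of 7 numbers parted by spaces: the shift along the tool's x, y, z normalised to -1 to 1, where 1 is 0.12 m, then the turn, a rotation vector about the tool's x, y, z normalised to -1 to 1, where 1 is 0.5 rad, then the opening, from 0 (shut) to 1 (fully open). In form: tx ty tz wx wy wz hand; .... A call has 1 to 20 rows; each row is the pose to reach, as a shift and turn from the pose measured when the call began, along the tool's axes at that moment; what a row does not reach only later rows make up. A row lasts 1/10 s, in which the tool goes at most 50 mm and 8.59 degrees, less where a joint would pass 70% of its speed; a pose out of reach is approached as far as the arm can. A call with a number of a shift or a turn outside -1 to 1 is refused whole. A call with a gripper value outside its range is refused whole. The fingers move at their own pace and stop on an object; "newtons" is the grip in N (left out, the last holds). Time passes only in rows, so rows that repeat a pose let the fingers close. It gives the time, the measured TCP pose, the force and the opening at its end, in the units of the state.
- telemetry.sense(): the state, without advancing time (a new reading comes with each control period).
- eyes.capture(name): name is "scene" or "side" or "wrist"; returns a dict with "frame" (420x560x3 uint8, red, green, blue), "fx", "fy", "cx", "cy" (pixels), "view" (4x4, takes a point from world to camera coordinates). Camera axes: x right, y up, looking along -z (the intrinsics and any distortion apply to the point x, -y, -z); pixel columns grow to the right and rows downward; lengths in mm; the calibration is good to about 2 mm. A picture is of the moment at which its call begins. There is no depth.
- ctrl.finish_job(): hands the job in, once; it reports no verdict.
Trained networks look in a picture, given as the dict that the camera call returned (one of the last four; its "shot" number tells which), for a name from the list of things; names that differ only in an ending like _2 or _b are one class to them, and where a whole thing is asked for, a point or a joint stands for the part that bears it (a point fixed in the world has none). Each returns a list of dicts, best first, with "confidence" (0 to 1); they miss things now and then, are a little off and sometimes report something else, mostly with a low value. They report only what shows in the picture. A call takes as long as a camera call.
- nets.spot_in(name, picture): "rect" ([left, top, right, bottom] in pixels, round what is visible of it).
The state is a dict: "time_s": time; "joints": joint angles; "dq": joint speeds; "tau": joint torques, N m; "eef_pos": TCP position; "ee_rot": TCP orientation; "force": force on the tool from outside, world axes, zero at the start; "wrist_torque": the same for the moment, N m; "grip_width": opening from 0.0 (shut) to 1.0 (fully open).
Only numpy, scipy, OpenCV 4.12 (cv2) and the standard library are available. Lean on these libraries where they do the work, as an engineer would, in place of code of your own. Each camera call takes 0.05 s, during which the arm holds its last target. There are 200 camera calls.

TASK

The round indexing table on the bench carries a turned wooden knob: bring the knob under the brass pointer by working the table's sprung advance lever. Push the lever's black thumb pad counter-clockwise (seen from above) all the way to its stop, then let it spring back, as many times as it takes. Turn the table only by the lever, without touching the table or the parts on it, do not push the caul or the plane about, and leave the lever fully back at rest.

Things in the scene. Friction and masses are not known exactly. Their poses are not given: they have to be found in the camera images.
- index_base: Fixed grey cast base of the indexing table, 148 mm across, 12 mm high, with lugs. Origin on the table's upright axis at bench height; z up; x points from the axis to the pointer's post (10 mm rod, 125 mm high, 86 mm from the axis). Two stop pins, 10 mm thick and 29 mm high, stand 100 mm from the axis just beyond the ends of the lever's swing.
- index_table: Round aluminium table, 134 mm across, top face 46 mm above the bench, turning stiffly about the base's axis. Origin on the axis at bench height, x points to the knob. Six nests 60 degrees apart, 46 mm from the axis: one holds the knob, two hold flat wooden discs (27 mm across, 8 mm thick), three are empty. It stays where the lever leaves it.
- knob (a point): Centre of the top of the turned wooden mushroom-shaped knob, 29 mm across and 31 mm tall, fixed in its nest 46 mm from the axis; its top is 80 mm above the bench.
- pointer (a point): Lower tip of the brass pointer that hangs from the gooseneck on the base, 46 mm from the axis, 93 mm above the bench (13 mm above the knob's top).
- lever_pad (a point): Centre of the top edge of the lever's black thumb pad, an upright plate 38 mm long (radially), 10 mm thick (along the swing), spanning heights 17 to 67 mm; its middle is 113 mm from the axis, outside the table. It swings round the base's axis on the side away from the pointer.
- advance_lever (a joint): Lever angle, rad: 0 at rest (142 degrees counter-clockwise from the base's x), growing counter-clockwise from above to 1.31 at the stop; a spring returns it; pushing the pad takes up to 6 N. Each full swing turns the table counter-clockwise until a nest is under the pointer: 15 to 75 degrees the first time (it may start between stations), then 60 degrees a swing.
- pine_caul: Loose pine strip 30x140x24 mm (x, y, z) lying left of the base; origin at the centre of its underside. Leave alone.
- bench_plane: Loose steel block plane 49x160x47 mm (x, y, z) lying right of the base; origin at the centre of its underside. Leave alone.

How it is judged:
By the outcome, as a careful person would: the job done as asked, in the order asked, and still so for the second after the job is handed in, with the robot touching nothing.
It also fails if it takes over 72 s, if anything falls off the work surface, if the arm or the gripper's body presses on something with over 40 N, if the wrist force passes 120 N, or if a joint passes its speed limit or range.

## Working session

There is one attempt and no reset: what is moved stays moved. The work goes in short steps, Python scripts to look and compute and a tool call to move; the robot and the scene stay as the last step left them, time stands still between calls to the robot, and variables do not carry over. Pictures are saved under pics/ and viewed, about 8 in all and at most 12, crops included, and the job is handed in when it is done.

Besides the shell and the picture viewer there is one more tool, called after "Call:" by a JSON object that holds its "op" and its "data". drive_tool: Moves the arm, as the interface text tells. Scaled input: -1 to 1 covers 0.12 m each way for a shift and 0.5 rad each way for a turn. Its arguments: {"type":"object","properties":{"series":{"type":"string"},"newtons":{"type":"number"}},"required":["series"]}

```bash
mkdir -p pics; python3 - <<'E'
from rig import telemetry, eyes, ctrl, nets
import cv2, numpy as np
print(telemetry.sense(), ctrl.grip_depth)
for n in ["scene","side"]:
    c=eyes.capture(n); cv2.imwrite(f"pics/{n}0.png",c["frame"][:,:,::-1])
    print(n,c["fx"],c["fy"],c["cx"],c["cy"],np.round(c["view"],4).tolist(),[k for k in c])
    for t in ["index_base","index_table","knob","lever_pad","pine_caul","bench_plane"]:
        print(t,[(np.round(d["rect"]),round(d["confidence"],2)) for d in nets.spot_in(t,c)[:2]])
E
```

```text
{'time_s': 0.0, 'joints': array([-1.54141710e+00,  3.13432644e-01,  1.49841820e+00, -5.78622618e-06,
        1.33100093e+00, -2.23411703e-01]), 'dq': array([-7.09930977e-04, -4.37887053e-04, -5.03436140e-04, -7.74534652e-05,
       -9.79138231e-04, -8.04542677e-04]), 'tau': array([ 1.08189262e-03, -4.12265217e+01, -2.59742510e+01, -9.03037312e-05,
        4.13282964e-03, -5.90576761e-07]), 'eef_pos': array([ 131.27954713, -508.06232524,  230.75106587]), 'ee_rot': array([-6.26869845e-04,  9.92022439e-01,  1.26059846e-01,  5.81849071e-05]), 'force': array([-0.9294511 ,  0.72004374,  0.43052137]), 'wrist_torque': array([-0.00849601,  0.01130957,  0.02987381]), 'grip_width': 1.0038497557426267} 18.700000000000003
scene 512.5662555368311 512.5662555368311 268.7262206650595 206.2154908368051 [[0.0956, 0.9954, -0.0084, 141.2158], [-0.8816, 0.0886, 0.4637, 443.9764], [0.4623, -0.0369, 0.886, -1263.8937], [0.0, 0.0, 0.0, 1.0]] ['frame', 'fx', 'fy', 'cx', 'cy', 'view', 'shot']
index_base [(array([178., 171., 274., 279.]), 0.64), (array([190., 194., 262., 262.]), 0.6)]
index_table [(array([186., 197., 258., 260.]), 0.65)]
knob [(array([190., 195., 262., 261.]), 0.89)]
lever_pad [(array([248., 168., 263., 203.]), 0.91)]
pine_caul [(array([285., 196., 307., 269.]), 0.97)]
bench_plane [(array([140., 196., 166., 276.]), 0.6)]
side 441.9657460501851 441.9657460501851 282.28848413521285 211.192105128846 [[-0.9054, -0.4243, 0.0118, 393.1846], [0.1805, -0.3597, 0.9154, -246.7621], [-0.3842, 0.831, 0.4023, -515.3029], [0.0, 0.0, 0.0, 1.0]] ['frame', 'fx', 'fy', 'cx', 'cy', 'view', 'shot']
index_base [(array([250., 173., 338., 258.]), 0.72)]
index_table [(array([285., 226., 329., 258.]), 0.66), (array([265., 195., 322., 234.]), 0.58)]
knob [(array([261., 191., 325., 234.]), 0.88)]
lever_pad [(array([285., 226., 327., 256.]), 0.7)]
pine_caul [(array([225., 242., 295., 276.]), 0.96)]
bench_plane [(array([262., 194., 323., 239.]), 0.59)]
```

```bash
python3 - <<'E'
import cv2
a=cv2.imread("pics/scene0.png")[150:300,130:330]; cv2.imwrite("pics/sceneC.png",cv2.resize(a,(800,600),interpolation=cv2.INTER_CUBIC))
a=cv2.imread("pics/side0.png")[150:300,200:400]; cv2.imwrite("pics/sideC.png",cv2.resize(a,(800,600),interpolation=cv2.INTER_CUBIC))
E
```

```text
(no output)
```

View pics/sceneC.png

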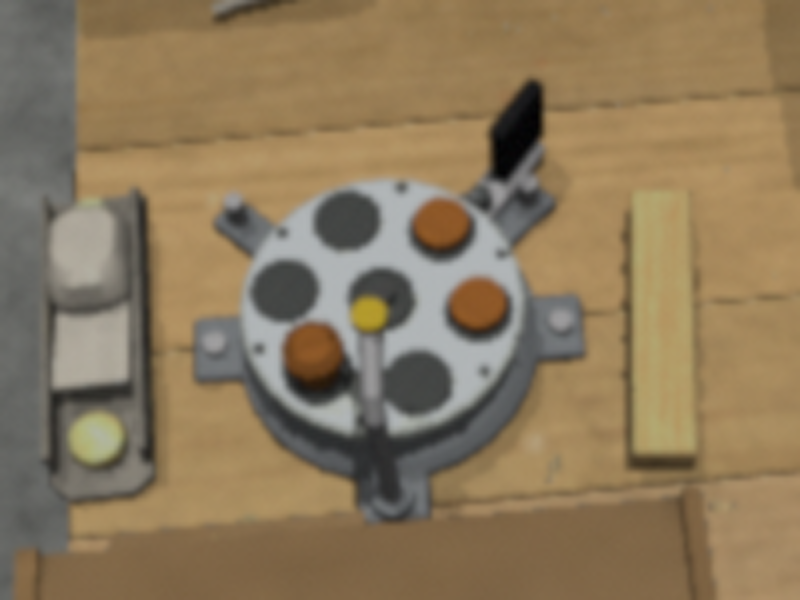

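View pics/sideC.png

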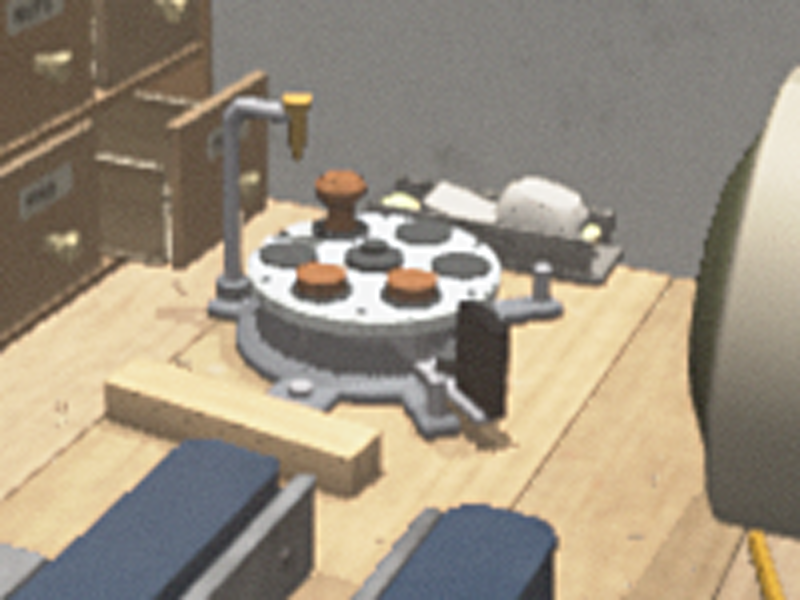

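```bash
cat > h.py <<'E'
import numpy as np
S=dict(fx=512.566,cx=268.726,cy=206.215,V=np.array([[0.0956,0.9954,-0.0084,141.2158],[-0.8816,0.0886,0.4637,443.9764],[0.4623,-0.0369,0.886,-1263.8937]]))
D=dict(fx=441.966,cx=282.288,cy=211.192,V=np.array([[-0.9054,-0.4243,0.0118,393.1846],[0.1805,-0.3597,0.9154,-246.7621],[-0.3842,0.831,0.4023,-515.3029]]))
def bp(C,u,v,z):
    R,t=C["V"][:,:3],C["V"][:,3]
    d=R.T@np.array([(u-C["cx"])/C["fx"],-(v-C["cy"])/C["fx"],-1]); o=-R.T@t
    return o+d*(z-o[2])/d[2]
E
python3 - <<'E'
from h import *
for n,u,v,z in [("tabC",384,307,46),("pinCCW",235,200,29),("pinCW",530,183,29),("lugR",213,342,12),("lugL",562,320,12),("pad",517,105,67),("padin",495,127,67),("padout",538,83,67),("knob",312,345,80),("post",392,495,12),("nest",420,383,46),("plane",145,190,47),("caul",630,190,24),("hub",380,297,52)]:
    print(n,np.round(bp(S,130+u/4,150+v/4,z)))
for n,u,v,z in [("pad",481,305,67),("padin",460,303,67),("padout",500,318,67),("knob",340,180,80),("tabC",373,268,46),("pinCCW",542,268,29)]:
    print("side",n,np.round(bp(D,200+u/4,150+v/4,z)))
E
```

```text
tabC [ 544. -274.   46.]
pinCCW [ 470. -345.   29.]
pinCW [ 475. -200.   29.]
lugR [ 538. -360.   12.]
lugL [ 543. -190.   12.]
pad [ 453. -203.   67.]
padin [ 464. -215.   67.]
padout [ 442. -192.   67.]
knob [ 576. -305.   80.]
post [ 625. -278.   12.]
nest [ 584. -260.   46.]
plane [ 471. -386.   47.]
caul [ 482. -151.   24.]
hub [ 542. -275.   52.]
side pad [ 454. -209.   67.]
side padin [ 463. -206.   67.]
side padout [ 441. -199.   67.]
side knob [ 567. -294.   80.]
side tabC [ 535. -267.   46.]
side pinCCW [ 467. -343.   29.]
```

Call:
{"op": "drive_tool", "data": {"series": "0.3 -0.16 0.08 0 0 0 0;0.6 -0.33 0.15 0 0 0 0;0.88 -0.49 0.23 0 0 0 0;0.88 -0.49 0.23 0 0 0 0;0.88 -0.49 0.23 0 0 0 0", "newtons": 30}}

```text
time_s: 1.2
eef_pos: [219.1, -424.9, 203.9]
ee_rot: [0.0, 0.992, 0.127, -0.0]
force: [-0.4, -0.0, 0.4]
grip_width: 0.142
```

Call:
{"op": "drive_tool", "data": {"series": "0.3 -0.16 0.08 0 0 0 0;0.6 -0.33 0.15 0 0 0 0;0.88 -0.49 0.23 0 0 0 0;0.88 -0.49 0.23 0 0 0 0;0.88 -0.49 0.23 0 0 0 0"}}

```text
time_s: 1.7
eef_pos: [306.4, -342.3, 176.6]
ee_rot: [0.001, 0.992, 0.127, -0.0]
force: [-0.3, -0.2, 0.6]
grip_width: 0.001
```

Call:
{"op": "drive_tool", "data": {"series": "0.3 -0.16 0.08 0 0 0.12 0;0.6 -0.33 0.15 0 0 0.25 0;0.88 -0.49 0.23 0 0 0.5 0;0.88 -0.49 0.23 0 0 0.5 0;0.88 -0.49 0.23 0 0 0.5 0;0.88 -0.49 0.23 0 0 0.5 0"}}

```text
time_s: 2.3
eef_pos: [393.2, -260.6, 149.3]
ee_rot: [0.001, 1.0, 0.002, 0.0]
force: [-0.4, -0.4, 0.1]
grip_width: 0.001
```

Call:
{"op": "drive_tool", "data": {"series": "0.25 -0.24 0 0 0 0 0;0.5 -0.48 0 0 0 0 0;0.75 -0.72 0.15 0 0 0 0;0.75 -0.72 0.3 0 0 0 0;0.75 -0.72 0.3 0 0 0 0;0.75 -0.72 0.3 0 0 0 0"}}

```text
time_s: 2.9
eef_pos: [482.5, -175.4, 113.8]
ee_rot: [0.001, 1.0, 0.001, 0.0]
force: [-0.5, -2.1, 1.0]
grip_width: -0.001
```

```bash
python3 - <<'E'
from rig import telemetry, eyes
import cv2
print(telemetry.sense()["eef_pos"])
a=eyes.capture("side")["frame"][150:300,200:400,::-1]; a=cv2.resize(a,(500,375),interpolation=cv2.INTER_CUBIC)
cv2.imwrite("pics/side1.png",a)
E
```

```text
[ 482.53396916 -175.4350053   113.77914392]
```

View pics/side1.png

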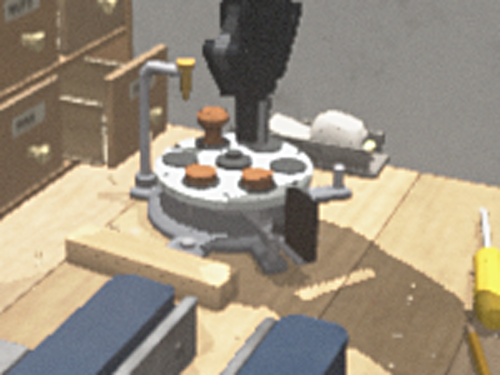

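Call:
{"op": "drive_tool", "data": {"series": "0 0 0.2 0 0 0 0;0 0 0.4 0 0 0 0;0 0 0.6 0 0 0 0;0 0 0.6 0 0 0 0;0 0 0.6 0 0 0 0;-0.06 0.04 0.6 0 0 0 0;-0.12 0.08 0.6 0 0 0 0;-0.18 0.14 0.6 0 0 0 0;-0.24 0.2 0.6 0 0 0 0;-0.29 0.27 0.6 0 0 0 0;-0.335 0.335 0.6 0 0 0 0;-0.335 0.335 0.6 0 0 0 0"}}

```text
time_s: 4.15
eef_pos: [442.0, -217.0, 42.3]
ee_rot: [0.002, 1.0, 0.0, 0.001]
force: [1.3, 1.2, 0.8]
grip_width: 0.001
```

```bash
python3 - <<'E'
from rig import telemetry, eyes
import cv2
print(telemetry.sense()["force"])
a=eyes.capture("side")["frame"][150:300,200:400,::-1]; a=cv2.resize(a,(500,375),interpolation=cv2.INTER_CUBIC)
cv2.imwrite("pics/side2.png",a)
E
```

```text
[1.25032172 1.20306829 0.79018827]
```

View pics/side2.png

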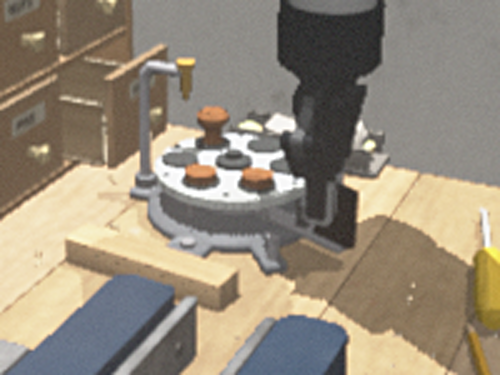

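Call:
{"op": "drive_tool", "data": {"series": "-0.04 0.07 0 0 0 0 0;-0.07 0.14 0 0 0 0 0;-0.09 0.22 0 0 0 0 0;-0.11 0.3 0 0 0 0 0;-0.12 0.385 0 0 0 0 0;-0.125 0.467 0 0 0 0 0;-0.12 0.55 0 0 0 0 0;-0.11 0.633 0 0 0 0 0;-0.09 0.715 0 0 0 0 0;-0.09 0.715 0 0 0 0 0"}}

```text
time_s: 5.2
eef_pos: [431.0, -302.9, 41.9]
ee_rot: [0.001, 1.0, 0.0, -0.0]
force: [-0.1, 3.0, -0.5]
grip_width: -0.0
```

Call:
{"op": "drive_tool", "data": {"series": "0.012 0.04 0 0 0 0 0;0.025 0.08 0 0 0 0 0;0.031 0.095 0 0 0 0 0;0.037 0.11 0 0 0 0 0;0.037 0.11 0 0 0 0 0"}}

```text
time_s: 5.7
eef_pos: [434.8, -315.4, 41.5]
ee_rot: [-0.0, 1.0, 0.0, -0.001]
force: [0.0, 4.8, 0.2]
grip_width: 0.0
```

Call:
{"op": "drive_tool", "data": {"series": "0.007 0.018 0 0 0 0 0;0.013 0.033 0 0 0 0 0;0.013 0.033 0 0 0 0 0"}}

```text
time_s: 6.0
eef_pos: [435.9, -318.7, 41.2]
ee_rot: [-0.001, 1.0, 0.0, -0.002]
force: [0.8, 5.0, 1.7]
grip_width: 0.002
```

Call:
{"op": "drive_tool", "data": {"series": "0.007 0.018 0 0 0 0 0;0.013 0.033 0 0 0 0 0;0.013 0.033 0 0 0 0 0"}}

```text
time_s: 6.3
eef_pos: [436.9, -322.0, 40.8]
ee_rot: [-0.002, 1.0, 0.0, -0.002]
force: [-0.3, 5.4, 1.7]
grip_width: 0.002
```

```bash
python3 - <<'E'
from rig import telemetry, eyes
import cv2
print(telemetry.sense()["force"])
a=eyes.capture("scene")["frame"][150:300,130:330,::-1]; a=cv2.resize(a,(600,450),interpolation=cv2.INTER_CUBIC)
cv2.imwrite("pics/scene3.png",a)
E
```

```text
[-0.31031159  5.43552585  1.7010887 ]
```

View pics/scene3.png

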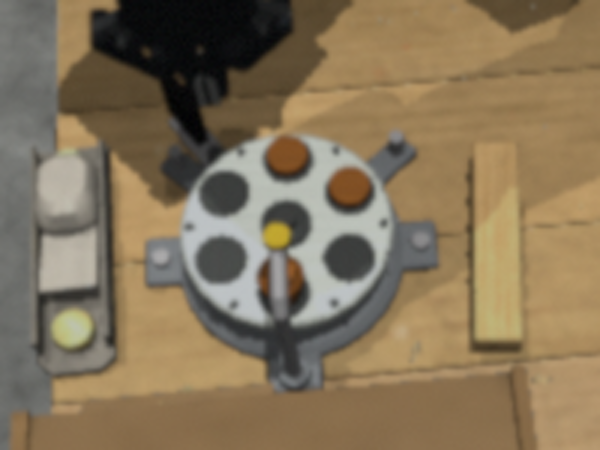

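The knob (crop ~280,280) is almost in line with the pointer arm, and the lever is near the stop pin on the left. The force isn't rising yet, so I'll keep creeping.

Call:
{"op": "drive_tool", "data": {"series": "0.007 0.016 -0.005 0 0 0 0;0.014 0.033 -0.01 0 0 0 0;0.014 0.033 -0.01 0 0 0 0"}}

```text
time_s: 6.65
eef_pos: [437.7, -325.0, 41.3]
ee_rot: [-0.003, 1.0, 0.0, -0.003]
force: [-0.1, 4.8, -1.3]
grip_width: 0.002
```

Call:
{"op": "drive_tool", "data": {"series": "0.007 0.016 -0.005 0 0 0 0;0.014 0.033 -0.01 0 0 0 0;0.014 0.033 -0.01 0 0 0 0"}}

```text
time_s: 6.95
eef_pos: [438.2, -327.0, 41.4]
ee_rot: [-0.006, 1.0, 0.0, -0.005]
force: [-2.2, 9.9, -1.1]
grip_width: 0.002
```

Call:
{"op": "drive_tool", "data": {"series": "0.007 0.016 0 0 0 0 0;0.014 0.033 0 0 0 0 0;0.014 0.033 0 0 0 0 0"}}

```text
time_s: 7.25
eef_pos: [438.3, -327.9, 40.8]
ee_rot: [-0.009, 1.0, 0.001, -0.008]
force: [-5.2, 17.3, 8.6]
grip_width: -0.003
```

Call:
{"op": "drive_tool", "data": {"series": "0.01 0.025 0 0 0 0 0;0.02 0.045 0 0 0 0 0;0.02 0.045 0 0 0 0 0"}}

```text
time_s: 7.55
eef_pos: [438.4, -328.7, 40.3]
ee_rot: [-0.015, 1.0, 0.001, -0.011]
force: [-10.9, 25.1, 17.3]
grip_width: 0.0
```

```bash
python3 - <<'E'
from rig import telemetry, eyes
import cv2, numpy as np
print(telemetry.sense()["force"])
a=eyes.capture("scene")["frame"][150:300,130:330,::-1]; a=cv2.resize(a,(400,300),interpolation=cv2.INTER_CUBIC)
b=eyes.capture("side")["frame"][150:300,200:400,::-1]; b=cv2.resize(b,(400,300),interpolation=cv2.INTER_CUBIC)
cv2.imwrite("pics/4.png",np.hstack([a,b]))
E
```

```text
[-10.85311827  25.08803872  17.33968157]
```

View pics/4.png

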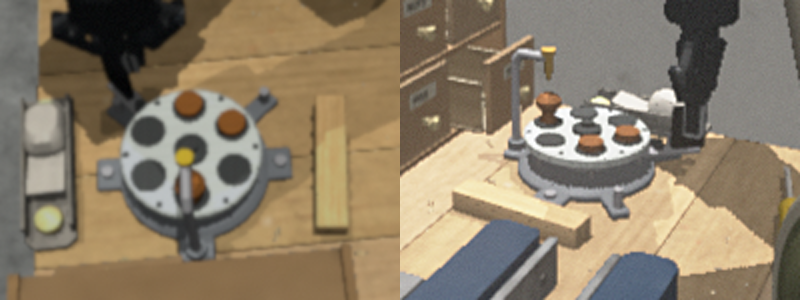

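Call:
{"op": "drive_tool", "data": {"series": "-0.02 -0.07 0 0 0 0 0;-0.04 -0.14 0 0 0 0 0;-0.06 -0.22 0 0 0 0 0;-0.08 -0.3 0 0 0 0 0;-0.09 -0.38 0 0 0 0 0;-0.095 -0.465 0 0 0 0 0;-0.09 -0.55 0 0 0 0 0;-0.08 -0.63 0 0 0 0 0;-0.06 -0.71 0 0 0 0 0;-0.04 -0.79 0 0 0 0 0;0 -0.87 0 0 0 0 0;0.033 -0.94 0 0 0 0 0;0.033 -0.94 0 0 0 0 0"}}

```text
time_s: 8.95
eef_pos: [442.8, -214.8, 43.6]
ee_rot: [-0.015, 1.0, 0.002, -0.011]
force: [1.5, 3.9, 0.7]
grip_width: -0.002
```

Call:
{"op": "drive_tool", "data": {"series": "0.045 -0.07 0 0 0 0 0;0.09 -0.13 0 0 0 0 0;0.15 -0.19 0 0 0 0 0;0.21 -0.25 0 0 0 0 0;0.27 -0.29 0 0 0 0 0;0.33 -0.33 0 0 0 0 0;0.33 -0.33 0 0 0 0 0;0.33 -0.33 -0.2 0 0 0 0;0.33 -0.33 -0.5 0 0 0 0;0.33 -0.33 -0.9 0 0 0 0;0.33 -0.33 -0.9 0 0 0 0"}}

```text
time_s: 10.05
eef_pos: [486.9, -179.9, 157.4]
ee_rot: [-0.012, 1.0, 0.002, -0.007]
force: [-0.5, 0.0, -0.3]
grip_width: -0.006
```

Call:
{"op": "drive_tool", "data": {"series": "-0.3 0 -0.1 0 0 0 0;-0.6 0 -0.2 0 0 0 0;-0.9 0 -0.2 0 0 0 0;-0.9 0 -0.2 0 0 0 0;-0.9 0 -0.2 0 0 0 0;-0.9 0 -0.2 0 0 0 0"}}

```text
time_s: 10.65
eef_pos: [379.8, -181.1, 182.7]
ee_rot: [-0.012, 1.0, 0.002, -0.007]
force: [1.2, -0.7, -0.1]
grip_width: 0.004
```

```bash
python3 - <<'E'
from rig import telemetry, eyes, nets
import cv2, numpy as np
s=telemetry.sense(); print(s["time_s"],s["force"],s["eef_pos"])
c=eyes.capture("scene"); a=c["frame"][150:300,130:330,::-1]; a=cv2.resize(a,(400,300),interpolation=cv2.INTER_CUBIC)
print(nets.spot_in("lever_pad",c)[:1])
b=eyes.capture("side")["frame"][150:300,200:400,::-1]; b=cv2.resize(b,(400,300),interpolation=cv2.INTER_CUBIC)
cv2.imwrite("pics/5.png",np.hstack([a,b]))
E
```

```text
10.65 [ 1.22073228 -0.7026654  -0.08422413] [ 379.77871442 -181.11141391  182.7053106 ]
[{'rect': [246.6, 168.5, 265.4, 201.2], 'confidence': 0.69}]
```

View pics/5.png

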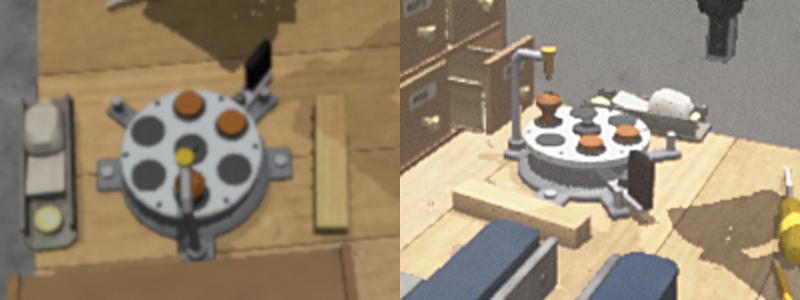

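```bash
python3 - <<'E'
from h import *
print(bp(S,130+95,150+91,80)[:2], bp(D,200+74.5,150+48.5,80)[:2], "expected", (542+46,-274.5))
from rig import ctrl; print(ctrl.finish_job())
E
```

```text
[ 588.14357195 -275.75789284] [ 578.0794877  -266.24622423] expected (588, -274.5)
the job is handed in; nothing more can be done
None
```

I pushed the lever pad with closed fingers once, to its stop, then let it return under the retreating fingers. That one swing, about 40°, brought the knob under the pointer, and I then lifted clear and handed the job in.

- **Stop:** near the end the push stopped gaining ground while the force rose from about 5 N to about 32 N, so I took that as the stop.
- **Knob:** it lines up under the pointer in both views. From the scene camera its top measures (588, -276) mm, against about (588, -274.5) expected. The side camera reads (578, -266), about 13 mm off. It showed a similar offset on the table centre at the start, so I put this down to my pixel readings and did not resolve it.
- **Lever:** it looks back at rest, with its pad in the same image place as at the start to within about 2 pixels.
- **Caul and plane:** both look unmoved.
- **Force and time:** the final force reading was near zero, with the gripper clear of everything. The clock stood at about 10.7 s of the 72 s allowed.

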